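# Seat a microscope lens barrel in the free V-block and hold it down

### The arm

A 6-joint arm with a two-finger parallel gripper is mounted at the origin on the work surface. World frame = base frame: x ahead of the robot, y to its left, z up, the work surface at z = 0. Lengths are in mm, angles in rad, forces in N, time in s.
With the tool pointing down it reaches from about 275 to 875 mm from the base axis. Payload 12.5 kg.
Tool frame: the origin (TCP) lies midway between the tips of the shut fingers; the grasp point (between the pads) lies 19 mm behind it; z points along the fingers, y is the direction in which the jaws open and shut (so a half turn about z gives the same grasp; the last joint's range is limited). The gripper opens to 85 mm and grips with 20 to 120 N. Pads are 22 mm wide; open, the fingers measure 114 mm over their backs; the gripper's body (76 mm by 85 mm) begins 54 mm behind the grasp point. The pads swing forward as they close: fully open they stand 13 mm farther back than shut.
Start: joints at [1.107, 0.351, 1.652, -0, 1.139, -0.085], TCP at [203.361, 511.007, 231.29] pointing down, gripper open.
Joint ranges: [-2.75, 2.75], [-0.79, 2.1], [0.01, 2.65], [-1.57, 4.71], [0.07, 3.14], [-2.87, 2.87]. Speed limits (rad/s): [2.22, 2.22, 2.79, 3.14, 3.14, 3.14].

### API

Orientations are given as a 3x3 rotation matrix whose columns are the frame's x, y, z axes.
In Python, from rig import sense, grab_frame, close_job gives the robot as it stands.
- The arm moves only by the tool apply_moves, never from a script. Its argument "motion" is one flat list of numbers, 5 for each row, row after row: the shift along the tool's x, y, z in units of 40 mm (1.0 is 40 mm), then the turn about the tool's z in units of 5 degrees (1.0 is 5 degrees), then the finger opening in mm, from 0 to 85.4. In form: [dx, dy, dz, yaw, gripper, dx, dy, dz, yaw, gripper, ...]. A call has 1 to 20 rows; each row shifts and turns the commanded pose from where the row before left it, along the tool's axes as they then stand; what a row does not reach is not made up. A row lasts 1/8 s, in which the tool goes at most 62.5 mm and 10.7 degrees, less where a joint would pass 70% of its speed; a pose out of reach is approached as far as the arm can. A call is refused whole if a number of a shift passes 1 or a number of a turn 1, either way. A call with a gripper value outside its range is refused whole. The fingers move at their own pace and stop on an object; the grip force is fixed at half the most. Time passes only in rows, so rows that do not move let the fingers close. It gives the time, the measured TCP pose, the force and the opening at its end, in the units of the state.
- sense(): the state, without advancing time (a new reading comes with each control period).
- grab_frame(name): name is "side" or "top"; returns a dict with "pixels" (480x640x3 uint8, red, green, blue), "range_z" (480x640 float32, mm along the optical axis (not along the pixel's ray), 0 where there is no reading), "fx", "fy", "cx", "cy" (pixels), "rvec" (rotation vector, rad) and "tvec" (3), from world to camera coordinates, as OpenCV has them. Camera axes: x right, y down, z forward; pixel columns grow to the right and rows downward; lengths in mm; the calibration is good to about 2 mm. A picture is of the moment at which its call begins.
- close_job(): hands the job in, once; it reports no verdict.
The state is a dict: "time": time; "qpos": joint angles; "joint_vel": joint speeds; "effort": joint torques, N m; "tool_pos": TCP position; "tcp_rot": TCP orientation; "wrist_force": force on the tool from outside, world axes, zero at the start; "ft_torque": the same for the moment, N m; "finger_gap": finger opening in mm.
Only numpy, scipy, OpenCV 4.12 (cv2) and the standard library are available. Lean on these libraries where they do the work, as an engineer would, in place of code of your own. Each camera call takes 0.05 s, during which the arm holds its last target. There are 200 camera calls.

### The job

Lift the black lens barrel with the yellow rings out of its blue tray and lay it gently in whichever of the two V-blocks is empty, lengthwise in the groove and centred along the block. Then press it down onto both sloping faces with a light push of about 15 newtons and finish while still holding it pressed there, gripping it or pushing on its top as you like; do not let go. It is glass, so do not drop or slam it, and leave the brass reference barrel, the well plate, the bottle and the eyepiece where they are.

Things in the scene. Friction and masses are not known exactly. Their poses are not given: they have to be found in the camera images.
- lens_center (a point): centre (mid-length, on the axis) of the loose lens barrel: a black cylinder 36 mm in diameter and 110 mm long, yellow ring near each end, glass in both ends, 0.15 to 0.3 kg; x runs along the barrel. It starts in the blue tray with its axis about 42 mm above the bench. Either end may face either way
- lens: the same lens barrel as a body; origin and axes as lens_center
- tray: blue plastic storage tray, fixed; origin at the centre of its underside, x along the barrel in it. Base 126 x 84 mm, 8 mm thick, with two shallow saddles 20 mm long centred 40 mm either side of the middle (tops 33 mm above the bench); between them 60 mm are open for the fingers
- reference_center (a point): centre of the brass reference barrel (36 mm diameter, 110 mm long, x along it), which already lies seated in one of the two V-blocks and must be left there: the block within a few mm of it is the occupied one, the other is free
- vblock_a: aluminium V-block a with steel faces, fixed; a and b are alike. Origin: centre of underside, on the bench; x along the groove, z up. 104 mm long (x), 76 wide (y), base 12 thick. Two V supports cover x = 26 to 50 mm either side of the middle; the 52 mm slot between them is open right across for gripper fingers. 90 degree V, bottom line 30 mm and upper edges 51 mm above the bench
- vblock_a_seat (a point): where the centre of a properly seated 36 mm barrel lies in V-block a: mid-length of the block, 55.5 mm above the bench (the top of the seated barrel is then 73.5 mm above the bench); x along the groove. A stiff grip 1 mm off this line bears on one face only, a push straight down on a released barrel shares itself over both
- vblock_a_left: the two sloping V faces on the +y side of V-block a, one of its two contact lines (rigid part of the block; its origin and axes are those of the block, not a point on the face)
- vblock_a_right: the two sloping V faces on the -y side of V-block a, one of its two contact lines (rigid part of the block; its origin and axes are those of the block, not a point on the face)
- vblock_b: aluminium V-block b with steel faces, fixed; a and b are alike. Origin: centre of underside, on the bench; x along the groove, z up. 104 mm long (x), 76 wide (y), base 12 thick. Two V supports cover x = 26 to 50 mm either side of the middle; the 52 mm slot between them is open right across for gripper fingers. 90 degree V, bottom line 30 mm and upper edges 51 mm above the bench
- vblock_b_seat (a point): where the centre of a properly seated 36 mm barrel lies in V-block b: mid-length of the block, 55.5 mm above the bench (the top of the seated barrel is then 73.5 mm above the bench); x along the groove. A stiff grip 1 mm off this line bears on one face only, a push straight down on a released barrel shares itself over both
- vblock_b_left: the two sloping V faces on the +y side of V-block b, one of its two contact lines (rigid part of the block; its origin and axes are those of the block, not a point on the face)
- vblock_b_right: the two sloping V faces on the -y side of V-block b, one of its two contact lines (rigid part of the block; its origin and axes are those of the block, not a point on the face)
- wellplate: bystander: clear six-well culture plate with red and orange wells, 86 x 128 x 18 mm, origin at the centre of its underside, loose
- bottle: bystander: amber bottle with white cap, 52 mm diameter, 100 mm tall, origin at the centre of its underside, loose
- eyepiece: bystander: black microscope eyepiece standing on end, 42 mm diameter, 55 mm tall, origin at the centre of its underside, loose
Not all that is in view belongs to the job. Several things have the shape of the tray; the one meant has the colours described above.

How it is judged:
By the outcome, as a careful person would: the job done as asked, in the order asked, and still so for the second after the job is handed in, while the arm keeps its last pose, push and grip.
It also fails if it takes over 42 s, if anything falls off the work surface, if the arm or the gripper's body presses on something with over 40 N, if the wrist force passes 120 N, or if a joint passes its speed limit or range.

## Working session

There is one attempt and no reset: what is moved stays moved. The work goes in short steps, Python scripts to look and compute and a tool call to move; the robot and the scene stay as the last step left them, time stands still between calls to the robot, and variables do not carry over. Pictures are saved under pics/ and viewed, about 8 in all and at most 12, crops included, and the job is handed in when it is done.

Besides the shell and the picture viewer there is one more tool, called after ">>>" as name(argument=value, ...) on one line, values as JSON. apply_moves: Moves the arm, as the interface text tells. Its arguments: {"type":"object","properties":{"motion":{"type":"array"}},"required":["motion"]}

```bash
mkdir -p pics; cat > h.py <<'E'
import numpy as np, cv2
from rig import sense, grab_frame, close_job
def save(f,n,crop=None,s=1):
    im=f["pixels"][:,:,::-1]
    if crop: im=im[crop[1]:crop[3],crop[0]:crop[2]]
    cv2.imwrite("pics/"+n,cv2.resize(im,None,fx=s,fy=s,interpolation=cv2.INTER_CUBIC))
def cam(f):
    R=cv2.Rodrigues(np.array(f["rvec"],float))[0]; return R,np.array(f["tvec"],float).ravel()
def ray(f,u,v,z):
    R,t=cam(f); d=R.T@np.array([(u-f["cx"])/f["fx"],(v-f["cy"])/f["fy"],1]); c=-R.T@t
    return c+d*(z-c[2])/d[2]
def cloud(f):
    R,t=cam(f); z=f["range_z"].astype(float); v,u=np.mgrid[:480,:640]
    p=np.stack([(u-f["cx"])/f["fx"]*z,(v-f["cy"])/f["fy"]*z,z],-1)
    p=(p-t)@R; p[z==0]=np.nan; return p
E
python3 - <<'E'
from h import *
import pickle
s=sense(); print(s)
fs={n:grab_frame(n) for n in("top","side")}
pickle.dump(fs,open("f0.pkl","wb"))
for n,f in fs.items(): save(f,n+"0.png"); R,t=cam(f); print(n,-R.T@t,f["fx"])
E
```

```text
{'time': 0.0, 'qpos': array([ 1.10741927e+00,  3.51236289e-01,  1.65246988e+00, -6.29337991e-06,
        1.13908064e+00, -8.46159514e-02]), 'joint_vel': array([ 0.0008262 , -0.00056538,  0.00048176,  0.00203421,  0.00102187,
        0.00058867]), 'effort': array([-3.40919658e-03, -5.06097686e+01, -2.91401982e+01, -3.64418383e-04,
        4.60874799e-03, -3.60782917e-05]), 'tool_pos': array([203.20306905, 510.711244  , 230.74098376]), 'tcp_rot': array([[-9.29124404e-01,  3.69766902e-01, -5.28640060e-04],
       [ 3.69767267e-01,  9.29123792e-01, -1.07078382e-03],
       [ 9.52316405e-05, -1.19036517e-03, -9.99999287e-01]]), 'wrist_force': array([-0.10620636,  0.26159114,  1.82326299]), 'ft_torque': array([ 0.01580396, -0.00475482, -0.02590095]), 'finger_gap': 85.37785322644329}
top [ 226.18777338   35.23052916 1490.67066846] 566.8692525705787
side [-174.94348852 -812.18260965  808.40274002] 533.0514516724096
```

View pics/top0.png

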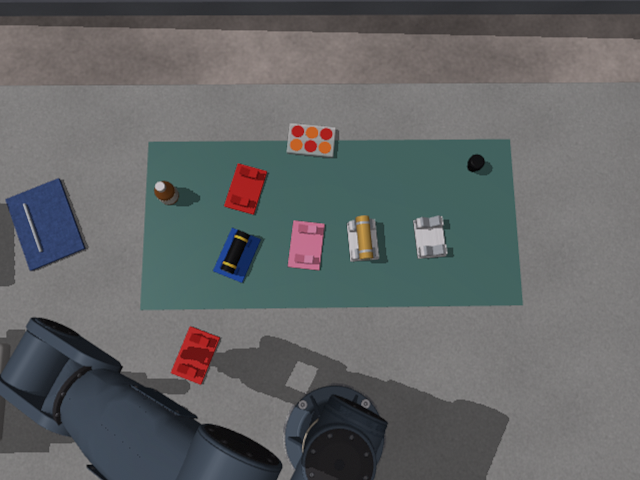

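View pics/side0.png

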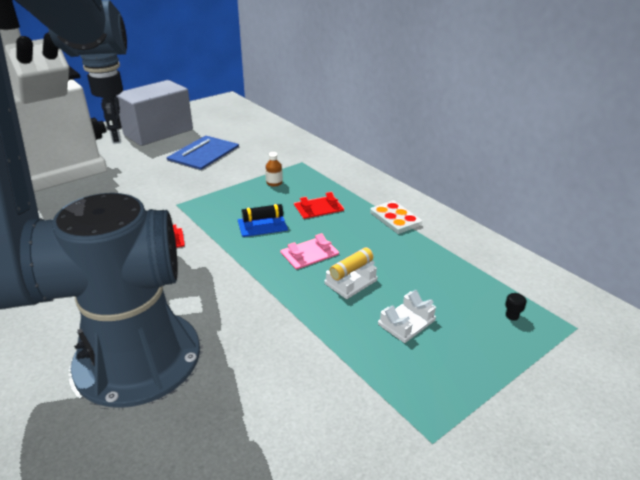

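The top view shows:
- the lens, black with yellow rings in a blue tray, at (237,253)
- brass in a V-block at (363,238)
- an empty V-block at (430,237)

Things that could be mistaken for the blue tray are the red trays at (246,188) and (196,355), the pink tray at (307,245) and the blue book at (45,225). The black eyepiece at (476,163) and the brass barrel (363,238) could be mistaken for the lens. I choose the lens at (237,253) and the empty block at (430,237).

```bash
python3 - <<'E'
from h import *
import pickle
fs=pickle.load(open("f0.pkl","rb")); f=fs["top"]
a=f["pixels"][210:290,195:275]; b=f["pixels"][205:275,335:460]
A=cv2.resize(a,(400,400),interpolation=cv2.INTER_CUBIC);B=cv2.resize(b,(400,224),interpolation=cv2.INTER_CUBIC)
B=cv2.copyMakeBorder(B,0,176,0,0,cv2.BORDER_CONSTANT)
cv2.imwrite("pics/crop1.png",np.hstack([A,B])[:,:,::-1])
for n,f in fs.items():
    P=cloud(f); hsv=cv2.cvtColor(f["pixels"],cv2.COLOR_RGB2HSV)
    print(n,"base-pix bench check",np.nanmedian(P[290:300,300:400,2]) if n=="top" else np.nanmedian(P[300:320,270:300,2]))
    H,S,V=cv2.split(hsv)
    def blobs(m,z,lab,mn=8):
        nn,l,st,c=cv2.connectedComponentsWithStats(m.astype(np.uint8))
        for i in range(1,nn):
            if st[i,4]>=mn:
                p=P[l==i]; print(lab,st[i,4],c[i].round(1),"ray",ray(f,*c[i],z).round(1),"cloud mean",np.nanmean(p,0).round(1),"zrange",np.nanpercentile(p[:,2],[5,95]).round(1))
    blobs((H>18)&(H<35)&(S>140)&(V>100),60,"yellow")
    blobs((H>105)&(H<125)&(S>150)&(V>60),8,"blue",60)
    blobs((S<40)&(V>170)&(P[...,2]<80)&(P[...,2]>5)&(P[...,0]>200)&(P[...,0]<900),40,"white",30)
E
```

```text
top base-pix bench check 2.262837538364946
yellow 55 [361.8 218.3] ray [545.5 -78.9  60. ] cloud mean [542.9 -77.9  71.8] zrange [64.5 78. ]
yellow 292 [363.5 236.3] ray [498.  -81.9  60. ] cloud mean [495.7 -80.9  72.1] zrange [65.5 78.1]
yellow 33 [240.  237.5] ray [498.  234.7  60. ] cloud mean [498.  234.7  60. ] zrange [56.4 64.3]
yellow 58 [365.2 255.2] ray [448.8 -85.2  60. ] cloud mean [446.8 -84.2  72.2] zrange [64.6 78.6]
yellow 36 [228.6 264.2] ray [429.5 262.7  60. ] cloud mean [429.4 262.5  59.4] zrange [50.7 65.3]
blue 908 [237.6 256.7] ray [456.6 247.6   8. ] cloud mean [455.9 246.9  12.7] zrange [ 4.1 35.2]
white 468 [428.5 238.1] ray [ 495.1 -253.6   40. ] cloud mean [ 499.7 -258.4   16. ] zrange [ 9.  40.2]
white 167 [352.6 242.8] ray [484.7 -54.9  40. ] cloud mean [488.6 -56.2  19. ] zrange [ 8.7 43.5]
side base-pix bench check 0.11088932667753418
yellow 45 [276.4 210. ] ray [486.3 212.4  60. ] cloud mean [493.6 223.7  51.7] zrange [37.9 60.4]
yellow 49 [249.1 213.7] ray [418.7 240.9  60. ] cloud mean [425.1 252.3  51.9] zrange [37.7 61.2]
yellow 20 [381.4 208.9] r
[... 873 characters left out ...]
 371. ]
blue 899 [203.9 153.1] ray [544.5 741.9   8. ] cloud mean [542.7 735.9  11.5] zrange [ 8.1 15. ]
blue 711 [261.9 225.9] ray [454.3 239.1   8. ] cloud mean [452.  235.1  11.1] zrange [ 3.9 31.7]
white 61 [ 97.5 159.7] ray [222.1 842.2  40. ] cloud mean [218.6 827.5  46.8] zrange [41.4 51. ]
white 100 [270.4 176.8] ray [598.  410.1  40. ] cloud mean [604.7 420.7  33.3] zrange [17.8 47.8]
white 219 [394.8 219.9] ray [726.5   5.6  40. ] cloud mean [753.9  31.1  16.6] zrange [12.2 19.8]
white 704 [351.5 279.9] ray [ 468.8 -115.4   40. ] cloud mean [484.2 -99.1  22.1] zrange [ 8.8 46.5]
white 1482 [406.7 315.8] ray [ 482.7 -276.3   40. ] cloud mean [ 495.  -266.4   26.2] zrange [ 9.4 48.2]
```

View pics/crop1.png

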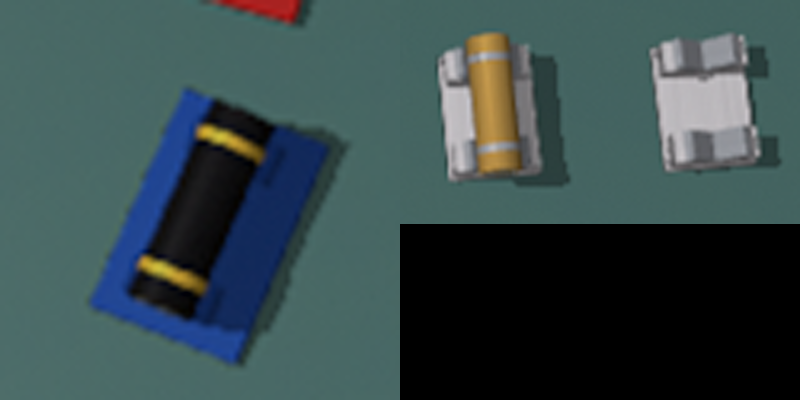

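The crop confirms the lens (black, yellow rings, blue tray) and shows that the right-hand block is empty. Now the precise measurements.

```bash
python3 - <<'E'
from h import *
import pickle
fs=pickle.load(open("f0.pkl","rb"))
def rect(f,m,z,lab):
    m=cv2.morphologyEx(m.astype(np.uint8),cv2.MORPH_OPEN,np.ones((2,2)))
    c=max(cv2.findContours(m,0,cv2.CHAIN_APPROX_NONE)[0],key=cv2.contourArea)
    v,u=np.nonzero(cv2.drawContours(m*0,[c],-1,1,-1))
    P=np.array([ray(f,a,b,z)[:2] for a,b in zip(u,v)])
    r=cv2.minAreaRect(P.astype(np.float32)); mu=P.mean(0); w=np.linalg.svd(P-mu,full_matrices=False)[2][0]
    print(lab,"centre",np.round(r[0],1),"size",np.round(r[1],1),"mean",mu.round(1),"yaw",round(np.degrees(np.arctan2(w[1]*np.sign(w[0]),abs(w[0]))),1))
win={"top":{"lens":(210,225,265,285),"brass":(340,210,390,265),"b":(405,205,455,270)},
     "side":{"lens":(238,198,292,226),"brass":(325,243,378,280),"b":(372,285,445,345)}}
for n,f in fs.items():
    H,S,V=cv2.split(cv2.cvtColor(f["pixels"],cv2.COLOR_RGB2HSV)); P=cloud(f)
    def w(k):
        x0,y0,x1,y1=win[n][k]; m=np.zeros((480,640),bool); m[y0:y1,x0:x1]=1; return m
    yel=(H>18)&(H<35)&(S>120)&(V>80)
    rect(f,w("lens")&(yel|(V<55))&(P[...,2]>25),42,n+" lens")
    rect(f,w("brass")&(H<35)&(S>90),55.5,n+" brass")
    rect(f,w("b")&(S<60)&(V>90),12,n+" block")
    k=w("lens")&yel; nn,l,st,c=cv2.connectedComponentsWithStats(k.astype(np.uint8))
    q=[ray(f,*c[i],42) for i in range(1,nn) if st[i,4]>15]; d=q[0]-q[1]; print("rings",np.round(q,1),"mid",((q[0]+q[1])/2).round(1),np.linalg.norm(d).round(1),np.degrees(np.arctan(d[1]/d[0])).round(1))
f=fs["top"]; a=cv2.resize(f["pixels"][210:265,405:455],None,fx=10,fy=10,interpolation=cv2.INTER_NEAREST)
g=fs["side"]; b=cv2.resize(g["pixels"][285:345,372:446],None,fx=5,fy=5,interpolation=cv2.INTER_NEAREST)
o=np.zeros((550,880,3),np.uint8);o[:,:500]=a;o[:300,505:875]=b
cv2.imwrite("pics/blk.png",o[:,:,::-1][:, :800+80][:550,:])
cv2.imwrite("pics/blk.png",cv2.resize(o[:,:,::-1],(800,500)))
# lens ends: side cloud height of top
for n,f in fs.items():
    P=cloud(f); 
    for z0,z1 in((9,16),(20,60)):
        m=(P[...,2]>z0)&(P[...,2]<z1)&(abs(P[...,0]-497)<75)&(abs(P[...,1]+258)<60); print(n,z0,m.sum(),cv2.minAreaRect(P[m][:,:2].astype(np.float32)))
E
```

```text
top lens centre [462.8 246.7] size [ 35.1 110.2] mean [462.4 247.4] yaw -21.8
top brass centre [496.3 -85.2] size [66.2 34.4] mean [496.4 -85.6] yaw 4.6
top block centre [ 502.4 -265. ] size [113.2  82.7] mean [ 502.3 -264.1] yaw 1.3
rings [[500.9 236.9  42. ]
 [431.6 264.6  42. ]] mid [466.2 250.8  42. ] 74.7 -21.8
side lens centre [465.4 243.7] size [ 62.3 107.5] mean [464.5 244.4] yaw -21.2
side brass centre [502.6 -85.9] size [81.5 46.1] mean [505.8 -85.8] yaw 21.5
side block centre [ 514.2 -259.8] size [148.8  98.1] mean [ 506.8 -263. ] yaw 14.8
rings [[502.4 238.1  42. ]
 [433.5 267.2  42. ]] mid [467.9 252.7  42. ] 74.8 -22.8
top 9 444 ((503.81329345703125, -260.236572265625), (103.0005111694336, 128.67495727539062), 83.71610260009766)
top 20 589 ((503.03082275390625, -258.9184265136719), (102.41557312011719, 74.3471450805664), 3.8535056114196777)
side 9 519 ((499.0233154296875, -262.76397705078125), (105.35661315917969, 77.48192596435547), 4.164406776428223)
side 20 955 ((500.14990234375, -262.12030029296875), (104.78604888916016, 71.190673828125), 4.497206687927246)
```

View pics/blk.png

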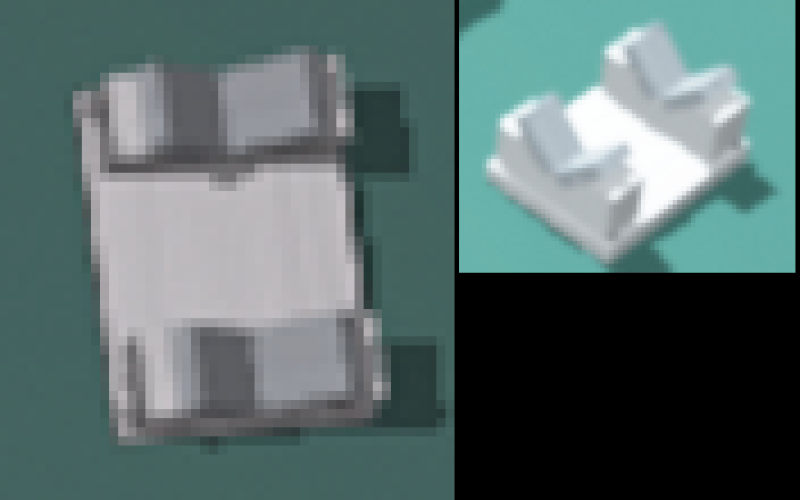

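```bash
python3 - <<'E'
from h import *
import pickle
from scipy.optimize import least_squares
fs=pickle.load(open("f0.pkl","rb"))
yaw=np.radians(-22); ax=np.array([np.cos(yaw),np.sin(yaw)]); pe=np.array([-ax[1],ax[0]])
def cyl(P,c0,yaw,zc,h):
    ax=np.array([np.cos(yaw),np.sin(yaw)]); pe=np.array([-ax[1],ax[0]])
    d=P[...,:2]-c0; s=d@ax;p=d@pe; m=(abs(s)<48)&(abs(p)<24)&(P[...,2]>h)&(P[...,2]<zc+24)
    q=np.c_[s[m],p[m],P[m][:,2]]
    r=least_squares(lambda v:np.hypot(q[:,1]-v[0]-v[1]*q[:,0],q[:,2]-v[2])-18,[0,0,zc],loss="soft_l1")
    return m.sum(),(c0+pe*r.x[0]).round(1),"yaw",np.degrees(yaw+r.x[1]).round(1),"z",r.x[2].round(1)
for n,f in fs.items():
    P=cloud(f); print(n,"lens",cyl(P,np.array([467,251.]),yaw,42,44)); print(n,"brass",cyl(P,np.array([499,-85.]),np.radians(4),55.5,56))
    H,S,V=cv2.split(cv2.cvtColor(f["pixels"],cv2.COLOR_RGB2HSV))
    y=(H>18)&(H<35)&(S>100)&(V>60); x0,y0,x1,y1={"top":(210,225,265,285),"side":(238,198,292,226)}[n]
    vv,uu=np.nonzero(y[y0:y1,x0:x1]); d=np.array([ray(f,a+x0,b+y0,42)[:2] for a,b in zip(uu,vv)])-[467,251]
    print("ring perp range",(d@pe).min().round(1),(d@pe).max().round(1),"axial",(d@ax).min().round(1),(d@ax).max().round(1))
    if n=="top":
        m=(H>105)&(H<125)&(S>130)&(V>40); c=max(cv2.findContours(m[200:300,200:280].astype(np.uint8),0,1)[0],key=cv2.contourArea).reshape(-1,2)+[200,200]
        print("tray",cv2.minAreaRect(np.array([ray(f,a,b,8)[:2] for a,b in c],np.float32)))
        sc=np.array([[220,70],[220,155],[256,325],[256,410]])/(10*800/880)+[404.5,209.5]
        g=np.array([ray(f,a,b,30)[:2] for a,b in sc]);print("groove",g.round(1),g.mean(0).round(1),np.degrees(np.arctan2(*(g[0]+g[1]-g[2]-g[3])[::-1])).round(1))
E
```

```text
top lens (np.int64(511), array([466.6, 250.1]), 'yaw', np.float64(-22.6), 'z', np.float64(43.5))
top brass (np.int64(509), array([498.8, -82.3]), 'yaw', np.float64(4.4), 'z', np.float64(56.9))
ring perp range -20.2 15.9 axial -42.3 41.7
tray ((462.08233642578125, 250.5472869873047), (84.3493881225586, 126.25782775878906), 67.56555938720703)
groove [[ 553.3 -258.7]
 [ 528.1 -257.5]
 [ 477.9 -265.5]
 [ 453.1 -264.3]] [ 503.1 -261.5] 5.2
side lens (np.int64(324), array([465.8, 248.1]), 'yaw', np.float64(-22.6), 'z', np.float64(41.1))
side brass (np.int64(439), array([498.9, -82.9]), 'yaw', np.float64(4.2), 'z', np.float64(54.9))
ring perp range -31.1 32.3 axial -45.5 46.6
```

>>> apply_moves(motion=[-0.3, -0.1, 0, 0.14, 85, -0.7, -0.3, 0, 0, 85, -0.7, -0.3, 0, 0, 85, -0.7, -0.3, 0, 0, 85, -0.7, -0.3, 0, 0, 85, -0.7, -0.3, 0, 0, 85, -0.7, -0.3, 0, 0, 85, -0.7, -0.3, 0.2, 0, 85, -0.7, -0.3, 0.4, 0, 85, -0.7, -0.3, 0.4, 0, 85, -0.7, -0.3, 0.4, 0, 85, -0.7, -0.3, 0.4, 0, 85, -0.6, -0.14, 0.4, 0, 85, -0.3, 0, 0.3, 0, 85, 0, 0, 0.1, 0, 85, 0, 0, 0, 0, 85, 0, 0, 0, 0, 85])

```text
time: 2.22
tool_pos: [478.4, 245.1, 127.8]
tcp_rot: [[-0.925, 0.38, 0.001], [0.38, 0.925, 0.0], [-0.0, 0.0, -1.0]]
wrist_force: [-0.0, -0.3, -0.5]
finger_gap: 84.8
```

```bash
cat > go.py <<'E'
import sys
from h import *
# go.py x y z yaw(of tool x, deg): remaining step in tool axes and units
s=sense(); R=s["tcp_rot"]; x,y,z,w=map(float,sys.argv[1:5])
yw=np.degrees(np.arctan2(R[1,0],R[0,0])); dw=(w-yw+180)%360-180
# turn first: use axes after the turn
a=np.radians(w); X=np.array([np.cos(a),np.sin(a)]); Y=np.array([np.sin(a),-np.cos(a)])
if np.dot(Y,R[:2,1])<0: print("hand?")
d=np.array([x,y,z])-s["tool_pos"]
print("t",s["time"],"pos",s["tool_pos"].round(1),"yaw",yw.round(2),"tilt",R[:2,2].round(4),"F",s["wrist_force"].round(1),"gap",round(s["finger_gap"],1),"q",s["qpos"].round(2))
print("turn units",round(-dw/5,3),"then dx,dy,dz",(d[:2]@X/40).round(3),(d[:2]@Y/40).round(3),round(-d[2]/40,3))
E
python3 go.py 466 249.3 20 157.6
python3 - <<'E'
from h import *
f=grab_frame("side"); save(f,"s1.png",(180,120,340,240),5)
E
```

```text
t 2.225 pos [478.4 245.1 127.8] yaw 157.64 tilt [0.0006 0.0003] F [-0.  -0.3 -0.5] gap 84.8 q [ 0.39  0.46  1.78  0.    0.9  -0.79]
turn units 0.009 then dx,dy,dz 0.326 -0.02 2.696
```

View pics/s1.png

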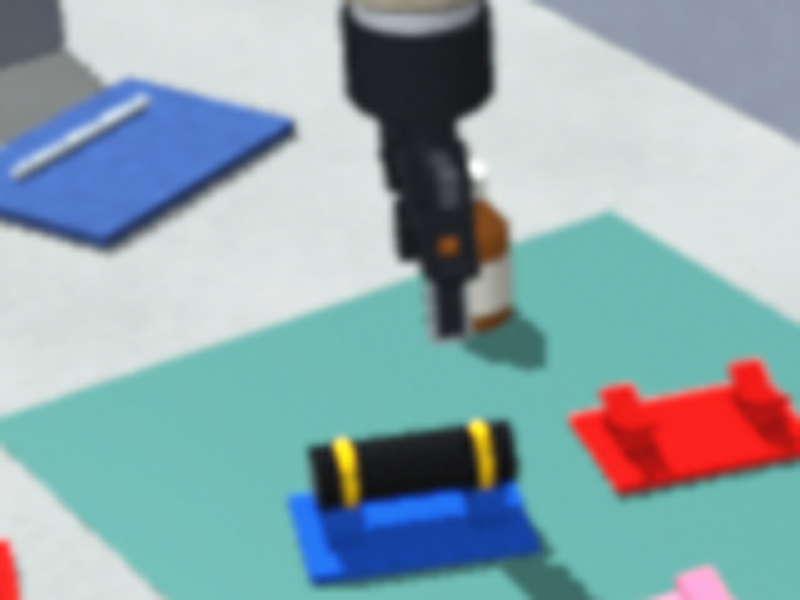

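The picture shows the gripper straight above the tray, with the lens at crop (415,462) directly below it. I shift 13 mm along the barrel and descend.

>>> apply_moves(motion=[0.2, -0.01, 0.2, 0, 85, 0.126, -0.01, 0.4, 0, 85, 0, 0, 0.5, 0, 85, 0, 0, 0.4, 0, 85, 0, 0, 0.4, 0, 85, 0, 0, 0.3, 0, 85, 0, 0, 0.3, 0, 85, 0, 0, 0.15, 0, 85, 0, 0, 0, 0, 85, 0, 0, 0, 0, 85])

```text
time: 3.52
tool_pos: [466.5, 248.9, 21.6]
tcp_rot: [[-0.925, 0.381, 0.001], [0.381, 0.925, 0.0], [-0.0, 0.0, -1.0]]
wrist_force: [0.6, 0.8, 0.3]
finger_gap: 85.4
```

```bash
python3 go.py 466 249.3 20 157.6
```

```text
t 3.525 pos [466.5 248.9  21.6] yaw 157.59 tilt [0.0006 0.0002] F [0.6 0.8 0.3] gap 85.4 q [ 0.4   0.62  1.84 -0.    0.67 -0.78]
turn units -0.001 then dx,dy,dz 0.016 0.005 0.041
```

Closing step by step, watching lateral force for an off-centre touch.

>>> apply_moves(motion=[0, 0, 0.04, 0, 60, 0, 0, 0, 0, 50, 0, 0, 0, 0, 44, 0, 0, 0, 0, 42, 0, 0, 0, 0, 40, 0, 0, 0, 0, 39, 0, 0, 0, 0, 38, 0, 0, 0, 0, 37.5])

```text
time: 4.53
tool_pos: [466.3, 248.8, 19.7]
tcp_rot: [[-0.925, 0.381, -0.0], [0.381, 0.925, -0.0], [-0.0, -0.0, -1.0]]
wrist_force: [-0.3, 0.4, 0.4]
finger_gap: 37.5
```

```bash
python3 - <<'E'
from h import *
s=sense(); print(s["time"],s["wrist_force"],s["ft_torque"],s["finger_gap"],s["tool_pos"])
for n,c in(("side",(210,140,330,240)),("top",(190,200,290,290))): save(grab_frame(n),n+"g.png",c,6)
a=cv2.imread("pics/sideg.png");b=cv2.imread("pics/topg.png");
cv2.imwrite("pics/g.png",cv2.resize(np.hstack([a[:540,:],b[:540]]),(800,328)))
E
```

```text
4.525 [-0.26858084  0.4282926   0.39186527] [-0.00776434  0.02178765 -0.0653154 ] 37.479189023987175 [466.26175868 248.75555406  19.68442085]
```

View pics/g.png

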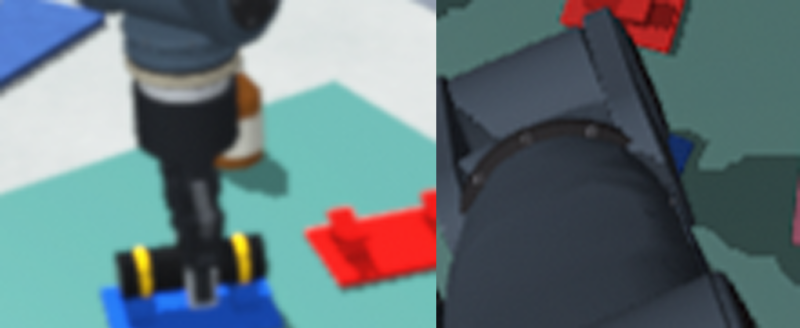

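The side view shows the fingers straddling the barrel between its rings. Crop (200,285) is the finger; the rings are at 143 and 240. No side force, so I close and lift slowly.

>>> apply_moves(motion=[0, 0, 0, 0, 36, 0, 0, 0, 0, 30, 0, 0, 0, 0, 20, 0, 0, 0, 0, 20, 0, 0, -0.05, 0, 20, 0, 0, -0.1, 0, 20, 0, 0, -0.2, 0, 20, 0, 0, -0.3, 0, 20, 0, 0, -0.5, 0, 20, 0, 0, -0.7, 0, 20, 0, 0, -0.7, 0, 20, 0, 0, -0.7, 0, 20, 0, 0, -0.5, 0, 20, 0, 0, -0.2, 0, 20, 0, 0, 0, 0, 20, 0, 0, 0, 0, 20])

```text
time: 6.62
tool_pos: [465.9, 248.6, 176.9]
tcp_rot: [[-0.925, 0.381, -0.001], [0.381, 0.925, -0.001], [0.001, -0.001, -1.0]]
wrist_force: [0.3, -0.2, -1.8]
finger_gap: 34.4
```

```bash
python3 go.py 501.5 -261.3 178 184.4
python3 - <<'E'
from h import *
f=grab_frame("side");import pickle;pickle.dump(f,open("f2.pkl","wb")); save(f,"lift.png",(190,90,310,180),6); s=sense(); print(s["ft_torque"])
H,S,V=cv2.split(cv2.cvtColor(f["pixels"],cv2.COLOR_RGB2HSV)); y=((H>18)&(H<35)&(S>120)&(V>80)).astype(np.uint8)
n,l,st,c=cv2.connectedComponentsWithStats(y[80:230,190:330])
P=cloud(f)
for i in range(1,n):
    if st[i,4]>12: print(c[i]+[190,80],st[i],ray(f,*(c[i]+[190,80]),s["tool_pos"][2]+22).round(1), np.nanmean(P[80:230,190:330][l==i],0).round(1))
E
```

```text
t 6.625 pos [465.9 248.6 176.9] yaw 157.6 tilt [-0.0013 -0.0005] F [ 0.3 -0.2 -1.8] gap 34.4 q [ 0.4   0.38  1.76  0.    1.   -0.78]
turn units -5.361 then dx,dy,dz 0.089 -12.778 -0.027
[ 0.04526435 -0.05535813  0.01846167]
[273.91666667 158.26666667] [81 72  6 14 60] [500.9 235.3 198.9] [492.9 222.9 206.1]
[244.9        161.31666667] [52 75  6 14 60] [432.7 265.5 198.9] [425.  251.6 206.5]
```

View pics/lift.png

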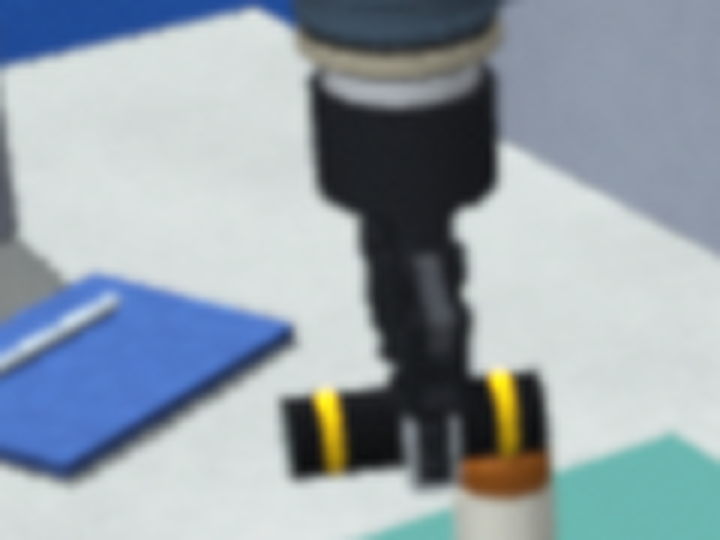

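The lens is held level and centred in the jaws: the rings' mid-point and the TCP agree within about 1 mm along the axis. Now I turn and carry it high over to the free block.

>>> apply_moves(motion=[0, 0, 0, -0.4, 20, 0, 0, 0, -0.8, 20, 0, 0, 0, -0.8, 20, 0, 0, 0, -0.8, 20, 0, 0, 0, -0.8, 20, 0, 0, 0, -0.8, 20, 0, 0, 0, -0.6, 20, 0, 0, 0, -0.36, 20, 0, 0, 0, 0, 20, 0, -0.3, 0, 0, 20, 0, -0.6, 0, 0, 20, 0, -0.8, 0, 0, 20, 0, -0.8, 0, 0, 20, 0, -0.8, 0, 0, 20, 0, -0.8, 0, 0, 20, 0, -0.8, 0, 0, 20, 0, -0.8, 0, 0, 20, 0, -0.8, 0, 0, 20, 0, -0.8, 0, 0, 20, 0, -0.8, 0, 0, 20])

```text
time: 9.18
tool_pos: [490.8, -75.9, 177.8]
tcp_rot: [[-0.997, -0.076, 0.0], [-0.076, 0.997, -0.0], [-0.0, -0.0, -1.0]]
wrist_force: [-0.5, 0.2, -1.8]
finger_gap: 34.2
```

>>> apply_moves(motion=[0, -0.8, 0, 0, 20, 0, -0.8, 0, 0, 20, 0, -0.8, 0, 0, 20, 0, -0.8, 0, 0, 20, 0, -0.6, 0, 0, 20, 0, -0.4, 0, 0, 20, 0, -0.2, 0, 0, 20, 0, 0, 0, 0, 20, 0, 0, 0, 0, 20])

```text
time: 10.3
tool_pos: [504.6, -249.1, 177.7]
tcp_rot: [[-0.997, -0.077, -0.0], [-0.077, 0.997, 0.0], [0.0, 0.0, -1.0]]
wrist_force: [0.1, -0.2, -1.8]
finger_gap: 34.3
```

```bash
python3 go.py 501.5 -261.3 60 184.4
```

```text
t 10.3 pos [ 504.6 -249.1  177.7] yaw -175.57 tilt [-0.0002  0.0003] F [ 0.1 -0.2 -1.8] gap 34.3 q [-0.54  0.43  1.67  0.    1.04 -2.19]
turn units 0.006 then dx,dy,dz 0.1 -0.299 2.942
```

>>> apply_moves(motion=[0.05, -0.15, 0.2, 0, 20, 0.05, -0.15, 0.4, 0, 20, 0, 0, 0.5, 0, 20, 0, 0, 0.5, 0, 20, 0, 0, 0.5, 0, 20, 0, 0, 0.4, 0, 20, 0, 0, 0.3, 0, 20, 0, 0, 0.14, 0, 20, 0, 0, 0, 0, 20, 0, 0, 0, 0, 20])

```text
time: 11.55
tool_pos: [501.8, -262.2, 60.6]
tcp_rot: [[-0.997, -0.077, 0.001], [-0.077, 0.997, -0.001], [-0.001, -0.001, -1.0]]
wrist_force: [-0.5, -1.4, -2.5]
finger_gap: 34.8
```

```bash
python3 go.py 501.5 -261.3 33 184.4
python3 - <<'E'
from h import *
a=grab_frame("side");b=grab_frame("top"); save(a,"p1.png",(340,210,470,350),6); s=sense()
for f,n in((a,"side"),(b,"top")):
    H,S,V=cv2.split(cv2.cvtColor(f["pixels"],cv2.COLOR_RGB2HSV)); y=((H>18)&(H<35)&(S>120)&(V>80)).astype(np.uint8)
    if n=="side": y[:,:382]=0; y[:225]=0;y[320:]=0
    else: y[:,:400]=0
    k,l,st,c=cv2.connectedComponentsWithStats(y); P=cloud(f); q=[]
    for i in range(1,k):
        if st[i,4]>10: q.append(ray(f,*c[i],s["tool_pos"][2]+22)); print(n,c[i],st[i,4],q[-1].round(1),np.nanmean(P[l==i],0).round(1))
    if len(q)==2: print("mid",(q[0]+q[1])/2,np.degrees(np.arctan2(*(q[0]-q[1])[1::-1])))
E
```

```text
t 11.55 pos [ 501.8 -262.2   60.6] yaw -175.6 tilt [ 0.0008 -0.0005] F [-0.5 -1.4 -2.5] gap 34.8 q [-0.56  0.61  1.73 -0.    0.8  -2.21]
turn units -0.0 then dx,dy,dz 0.006 0.023 0.691
side [401.2804878 298.7195122] 82 [ 474.2 -263.2   82.7] [ 462.8 -272.8   95.4]
```

View pics/p1.png

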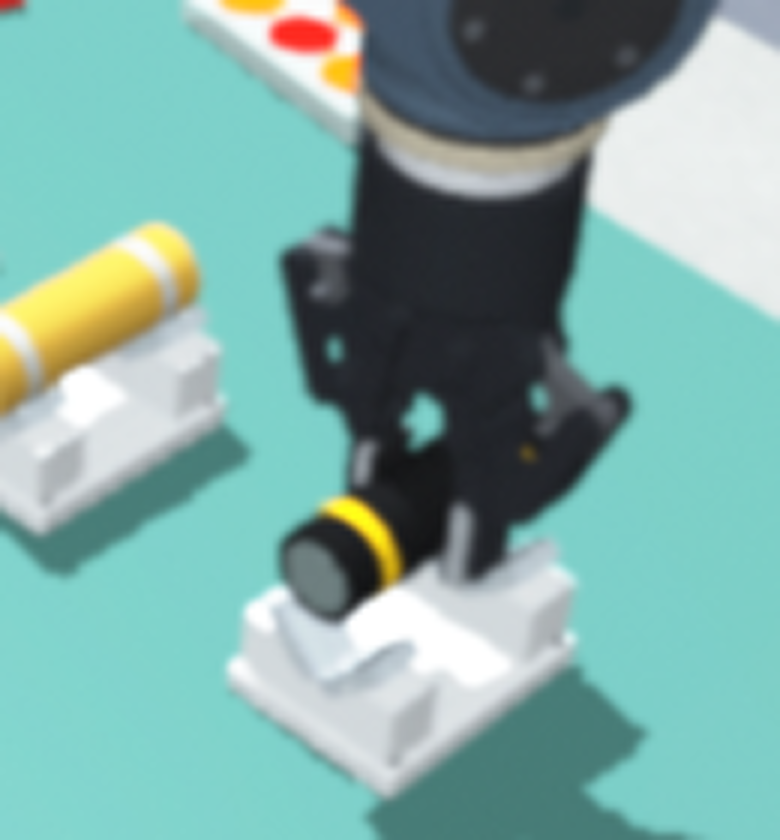

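The lens hangs over the empty block, aligned with the groove; its near end is at crop (315,575), with V mouths below. I lower it nearly to the seat, then go in fine steps.

>>> apply_moves(motion=[0, 0.02, 0.2, 0, 20, 0, 0, 0.2, 0, 20, 0, 0, 0.1, 0, 20, 0, 0, 0.05, 0, 20, 0, 0, 0, 0, 20, 0, 0, 0, 0, 20])

```text
time: 12.4
tool_pos: [501.6, -261.3, 38.3]
tcp_rot: [[-0.997, -0.077, 0.0], [-0.077, 0.997, -0.0], [-0.0, -0.0, -1.0]]
wrist_force: [0.5, 1.2, -1.2]
finger_gap: 34.8
```

```bash
python3 go.py 501.5 -261.3 33.2 184.4
```

```text
t 12.4 pos [ 501.6 -261.3   38.3] yaw -175.6 tilt [ 0.0003 -0.0002] F [ 0.5  1.2 -1.2] gap 34.8 q [-0.56  0.64  1.74 -0.    0.76 -2.21]
turn units -0.001 then dx,dy,dz 0.002 0.001 0.127
```

>>> apply_moves(motion=[0, 0, 0.03, 0, 20, 0, 0, 0.02, 0, 20, 0, 0, 0, 0, 20])

```text
time: 12.78
tool_pos: [501.4, -261.2, 36.0]
tcp_rot: [[-0.997, -0.077, -0.0], [-0.077, 0.997, 0.0], [0.0, 0.0, -1.0]]
wrist_force: [0.6, -0.5, -1.4]
finger_gap: 34.4
```

>>> apply_moves(motion=[0, 0, 0.015, 0, 20, 0, 0, 0.01, 0, 20, 0, 0, 0, 0, 20])

```text
time: 13.15
tool_pos: [501.5, -261.2, 35.1]
tcp_rot: [[-0.997, -0.077, -0.0], [-0.077, 0.997, -0.0], [0.0, -0.0, -1.0]]
wrist_force: [0.2, 0.3, -1.2]
finger_gap: 34.4
```

>>> apply_moves(motion=[0, 0, 0.01, 0, 20, 0, 0, 0, 0, 20])

```text
time: 13.4
tool_pos: [501.5, -261.2, 34.7]
tcp_rot: [[-0.997, -0.077, -0.0], [-0.077, 0.997, 0.0], [0.0, 0.0, -1.0]]
wrist_force: [-0.3, -0.4, -1.3]
finger_gap: 34.8
```

>>> apply_moves(motion=[0, 0, 0.01, 0, 20, 0, 0, 0, 0, 20])

```text
time: 13.65
tool_pos: [501.4, -261.2, 34.3]
tcp_rot: [[-0.997, -0.077, -0.0], [-0.077, 0.997, 0.0], [0.0, 0.0, -1.0]]
wrist_force: [-0.3, -0.9, -2.5]
finger_gap: 34.4
```

>>> apply_moves(motion=[0, 0, 0.01, 0, 20, 0, 0, 0, 0, 20])

```text
time: 13.9
tool_pos: [501.4, -261.2, 33.8]
tcp_rot: [[-0.997, -0.077, -0.0], [-0.077, 0.997, 0.0], [0.0, 0.0, -1.0]]
wrist_force: [0.2, 0.9, -1.5]
finger_gap: 34.5
```

>>> apply_moves(motion=[0, 0, 0.01, 0, 20, 0, 0, 0, 0, 20])

```text
time: 14.15
tool_pos: [501.5, -261.3, 33.6]
tcp_rot: [[-0.997, -0.077, 0.0], [-0.077, 0.997, -0.0], [-0.0, -0.0, -1.0]]
wrist_force: [-0.7, -0.1, 0.8]
finger_gap: 34.9
```

>>> apply_moves(motion=[0, 0, 0.01, 0, 20, 0, 0, 0, 0, 20])

```text
time: 14.4
tool_pos: [501.5, -261.3, 33.6]
tcp_rot: [[-0.997, -0.077, 0.0], [-0.077, 0.997, -0.0], [-0.0, -0.0, -1.0]]
wrist_force: [-2.1, 1.0, 6.3]
finger_gap: 34.3
```

Contact at TCP z 33.6, close to the predicted 33.2, with almost no side force. Pushing on.

>>> apply_moves(motion=[0, 0, 0.01, 0, 20, 0, 0, 0, 0, 20])

```text
time: 14.65
tool_pos: [501.5, -261.3, 33.5]
tcp_rot: [[-0.997, -0.077, 0.0], [-0.077, 0.997, -0.0], [-0.0, -0.0, -1.0]]
wrist_force: [-3.9, 2.5, 11.6]
finger_gap: 34.6
```

```bash
python3 - <<'E'
from h import *
s=sense();print(s["wrist_force"],s["ft_torque"],s["tool_pos"])
E
```

```text
[-3.90572382  2.54612093 11.58099407] [0.26859409 0.66649378 0.09929103] [ 501.52690915 -261.31206505   33.49891643]
```

>>> apply_moves(motion=[0.005, 0.005, 0.006, 0, 20, 0, 0, 0, 0, 20, 0, 0, 0, 0, 20])

```text
time: 15.02
tool_pos: [501.6, -261.3, 33.5]
tcp_rot: [[-0.997, -0.077, 0.001], [-0.077, 0.997, -0.001], [-0.001, -0.001, -1.0]]
wrist_force: [-3.8, 1.9, 11.9]
finger_gap: 34.3
```

```bash
cat > chk.py <<'E'
from h import *
F=[]
for i in range(6): a=grab_frame("side"); F.append(sense()["wrist_force"])
print(np.round(F,1)); s=sense(); print(s["ft_torque"].round(2),s["tool_pos"].round(2),s["time"],s["finger_gap"])
E
python3 chk.py
```

```text
[[-3.6  2.1 12.1]
 [-3.9  1.8 12.3]
 [-4.1  1.4 12.8]
 [-4.5  1.3 12.9]
 [-4.3  1.7 12.1]
 [-3.9  0.9 11.7]]
[0.22 0.66 0.16] [ 501.58 -261.32   33.51] 15.325 34.5438769370866
```

>>> apply_moves(motion=[0.005, 0.004, 0.004, 0, 20, 0, 0, 0, 0, 20, 0, 0, 0, 0, 20])

```text
time: 15.7
tool_pos: [501.5, -261.3, 33.5]
tcp_rot: [[-0.997, -0.077, 0.001], [-0.077, 0.997, -0.001], [-0.001, -0.001, -1.0]]
wrist_force: [-3.1, 1.0, 12.7]
finger_gap: 34.6
```

```bash
python3 chk.py; python3 - <<'E'
from h import *
import pickle
a=grab_frame("side");b=grab_frame("top"); pickle.dump((a,b),open("f3.pkl","wb"))
A=cv2.resize(a["pixels"][270:350,365:450],None,fx=6,fy=6,interpolation=cv2.INTER_CUBIC); B=cv2.resize(b["pixels"][200:280,400:452],None,fx=6,fy=6,interpolation=cv2.INTER_CUBIC)
o=np.hstack([A,B])[:, :800]; cv2.imwrite("pics/seat.png",o[:,:,::-1]); print(o.shape)
f=a;H,S,V=cv2.split(cv2.cvtColor(f["pixels"],cv2.COLOR_RGB2HSV)); y=((H>18)&(H<35)&(S>120)&(V>80)).astype(np.uint8); y[:,:382]=0;y[:270]=0
k,l,st,c=cv2.connectedComponentsWithStats(y)
for i in range(1,k):
    if st[i,4]>10: print(c[i],st[i],ray(f,*c[i],55.5).round(1))
ax=np.array([np.cos(np.radians(4.4)),np.sin(np.radians(4.4))])
for nm,f in pickle.load(open("f0.pkl","rb")).items():
    P=cloud(f)
    for lo,hi in((9,16),(25,55)):
        m=(P[...,2]>lo)&(P[...,2]<hi)&(abs(P[...,0]-501)<60)&(abs(P[...,1]+261)<36); s=np.sort((P[m][:,:2]-[501.5,-261.3])@ax); print(nm,lo,s[[2,5,10]].round(1),s[[-11,-6,-3]].round(1),len(s))
    # white blob projected on heights: support top edges
E
```

```text
[[-3.4  2.2 13. ]
 [-3.5  1.  12.6]
 [-3.4  1.3 13. ]
 [-4.   0.4 13.1]
 [-3.6  1.3 13.2]
 [-2.9  1.9 13.3]]
[0.18 0.56 0.12] [ 501.57 -261.32   33.49] 16.0 34.792226670824036
(480, 800, 3)
[399.58139535 308.46511628] [392 302  13  16  86] [ 473.6 -262.3   55.5]
top 9 [-56.3 -49.8 -49.2] [27.9 28.3 28.4] 393
top 25 [-48.5 -48.3 -47.9] [50.8 51.3 51.6] 512
side 9 [-54.5 -53.7 -53.6] [40.8 45.3 46.6] 447
side 25 [-53.2 -52.8 -52.2] [48.8 49.1 50.5] 791
```

View pics/seat.png

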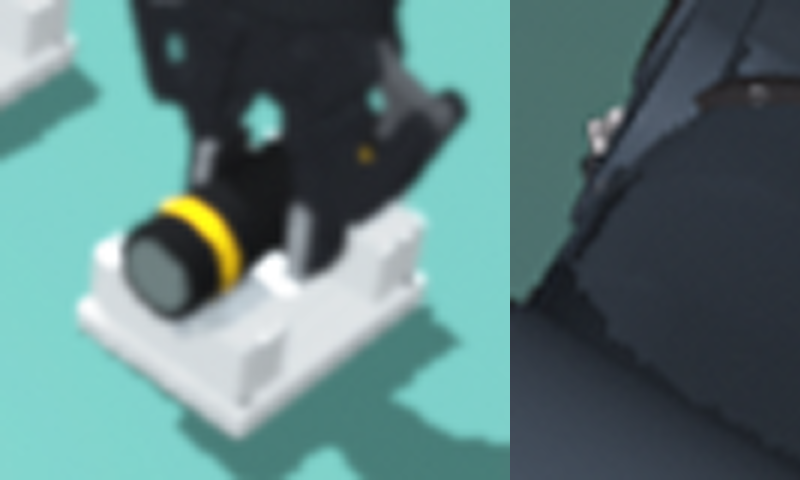

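The barrel is seated in both near V faces, with the ring at crop (205,240) and the near end just past the support. I add a touch more push, then check the axial overhang against the support in the same side camera.

>>> apply_moves(motion=[0.004, 0.003, 0.005, 0, 20, 0, 0, 0, 0, 20, 0, 0, 0, 0, 20])

```text
time: 16.48
tool_pos: [501.5, -261.3, 33.5]
tcp_rot: [[-0.997, -0.077, 0.002], [-0.077, 0.997, -0.001], [-0.002, -0.001, -1.0]]
wrist_force: [-3.3, 1.2, 14.5]
finger_gap: 34.8
```

```bash
python3 chk.py; python3 - <<'E'
from h import *
import pickle
a,b=pickle.load(open("f3.pkl","rb")); f=a; P=cloud(f)
H,S,V=cv2.split(cv2.cvtColor(f["pixels"],cv2.COLOR_RGB2HSV)); y=((H>18)&(H<35)&(S>120)&(V>80)); y[:,:382]=0;y[:270]=0
t=np.radians(4.4);ax=np.array([np.cos(t),np.sin(t)])
D=(P[...,:2]-[501.5,-261.3])
print("ring axial",np.nanmedian(D[y]@ax),"z max",np.nanmax(P[y][:,2]))
s=D@ax; pp=D@[-ax[1],ax[0]]
m=(pp>-17)&(pp<17)&(P[...,2]>45)&(P[...,2]<78)&(s<-20)&(s>-75)&(V<110)
print("lens near end",np.sort(s[m])[[2,5,10,20,40]].round(1))
m=(P[...,2]>20)&(P[...,2]<45)&(abs(pp)<36)&(abs(s)<65)&(V>140); q=np.sort(s[m]); print("support near end",q[[2,5,10,20,40]].round(1), "far",q[[-20,-6]].round(1))
# brass the same way
t2=np.radians(4.3);ax2=np.array([np.cos(t2),np.sin(t2)]);D=P[...,:2]-[499,-83];s=D@ax2;pp=D@[-ax2[1],ax2[0]]
m=(abs(pp)<20)&(P[...,2]>58)&(abs(s)<70)&(P[...,2]<80);q=np.sort(s[m]);print("brass ends",q[[5,10]],q[[-11,-6]])
E
```

```text
[[-3.9  1.  14.3]
 [-2.9  1.3 14.5]
 [-3.5  0.9 14.7]
 [-3.2  0.7 15. ]
 [-4.1  0.6 15.4]
 [-3.7  1.  15.3]]
[0.23 0.5  0.08] [ 501.55 -261.31   33.47] 16.775 34.17068849796469
ring axial -40.15303205477184 z max 86.47971283508802
lens near end [-61.  -60.  -59.4 -58.8 -57.3]
support near end [-57.8 -57.3 -53.  -52.1 -51.6] far [43.4 47.8]
brass ends [-61.34852634 -60.61713812] [47.79071115 48.95541097]
```

```bash
python3 - <<'E'
from h import *
print(sense()["wrist_force"]); print(close_job())
E
```

```text
[-3.71220913  0.97433807 15.2878715 ]
the job is handed in; nothing more can be done
None
```

I lifted the black lens barrel out of the blue tray, laid it in the free V-block (the right-hand one) and handed the job in with it still gripped and pressed down. That took about 17 s of the 42 s allowed.

**Push:** the last wrist reading was 15.3 N down. The sideways force was about 1 N, which means both faces share the load. About 3.7 N along the groove never went away.

**Height:** first contact came at TCP 33.6 mm, against 33.2 mm predicted for a proper seat, and the settled pose was 33.5 mm.

**Centring along the block:** this is good to about 1.5 mm.
- In the side view, the near ring sits 12.6 mm inside the support's end, as expected.
- The overhang at that end reads about 6 mm, where 5 mm was expected.
- The two cameras disagreed by about 3 mm on where the block's centre is, so I used a point between their estimates.

**Grip:** the finger opening read about 34.5 mm on the 36 mm barrel, and I did not explain that difference. The hold stayed firm and level.

**Other objects:** the move rows never took the arm low near the brass barrel, well plate, bottle or eyepiece. I did not re-measure their positions at the end.

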